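Clamp down the lid of a test cell crosswise

ROBOT

A 6-joint arm with a two-finger parallel gripper is mounted at the origin on a cart in front of the work surface, level with it; the furniture and walls round the work are solid. World frame = base frame: x ahead of the robot, y to its left, z up, the work surface at z = 0. Lengths are in m, angles in rad, forces in N, time in s.
With the tool pointing down it reaches from about 0.3 to 0.875 m from the base axis. Payload 6.4 kg.
Tool frame: the origin (TCP) lies midway between the tips of the shut fingers; the grasp point (between the pads) lies 19 mm behind it (ctrl.pinch_z is the distance from the TCP to the grasp point, in m); z points along the fingers, y is the line along which they close (so a half turn about z gives the same grasp; the last joint's range is limited). The gripper opens to 85 mm and grips with 20 to 120 N. Pads are 22 mm wide; open, the fingers measure 114 mm over their backs; the gripper's body (76 mm by 85 mm) begins 54 mm behind the grasp point. The pads swing forward as they close: fully open they stand 13 mm farther back than shut.
Start: joints at [-1.493, 0.181, 1.607, -0, 1.354, -0.206], TCP at [0.161, -0.552, 0.231] pointing down, gripper open.
Joint ranges: [-2.99, 2.99], [-0.89, 2.07], [0.3, 2.58], [-1.14, 4.28], [0, 2.63], [-3.12, 3.12]. Speed limits (rad/s): [2.57, 2.57, 3.01, 3.14, 3.14, 3.14].

INTERFACE

Orientations are given as a unit quaternion [w, x, y, z].
In Python, from bench import ctrl gives the robot as it stands.
- The arm moves only by the tool apply_moves, never from a script. Its argument "moves" is a list of rows, each an object with "jaw": the opening, from 0 (shut) to 1 (fully open); "offset": the shift along the tool's x, y, z in mm, a list of three; "rot": the turn, a rotation vector about the tool's x, y, z in degrees, a list of three. In form: [{"jaw": jaw, "offset": [dx, dy, dz], "rot": [ax, ay, az]}, ...]. A call has exactly 5 rows; each row shifts and turns the commanded pose from where the row before left it, along the tool's axes as they then stand; what a row does not reach is not made up. A row lasts 1/8 s, in which the tool goes at most 62.5 mm and 10.7 degrees, less where a joint would pass 70% of its speed; a pose out of reach is approached as far as the arm can. A call is refused whole if a number of a shift passes 62.5 or a number of a turn 10.7, either way. A call with a gripper value outside its range is refused whole. The fingers move at their own pace and stop on an object; the grip force is fixed at half the most. Time passes only in rows, so rows that do not move let the fingers close, or fill a call up. It gives the time, the measured TCP pose, the force, the opening and the grip force at its end, in the units of the state.
- ctrl.get_obs(): the state, without advancing time (a new reading comes with each control period).
- ctrl.camera(name): name is "scene" or "top" or "wrist"; returns (picture, depth): 480x640x3 uint8, red, green, blue; 480x640 float32, m along the optical axis (not along the pixel's ray), 0 where there is no reading.
- ctrl.camera_params(name): a dict with "K" (3x3 intrinsics, pixels), "dist" ([k1, k2, p1, p2, k3] as OpenCV has them; the pictures are not rectified), "cam_to_world" (4x4, takes a point from camera to world coordinates); the wrist camera has in their place "mount" (4x4, takes a point from camera to tool coordinates, whose origin is the TCP and whose axes are the flange's). Camera axes: x right, y down, z forward; pixel columns grow to the right and rows downward; lengths in m; the calibration is good to about 2 mm. A picture is of the moment at which its call begins: read the wrist's pose just before it. camera_params takes no time and is no camera call.
- ctrl.hand_in(): hands the job in; it is judged then, once.
Trained networks look in the newest picture that a camera, given by its name, has taken for a name from the list of things; names that differ only in an ending like _2 or _b are one class to them, and where a whole thing is asked for, a point or a joint stands for the part that bears it (a point fixed in the world has none). Each returns a list of dicts, best first, with "score" (0 to 1); they miss things now and then, are a little off and sometimes report something else, mostly with a low value. They report only what shows in the picture. A call takes as long as a camera call.
- ctrl.outline_of(camera, target): "region" (480x640 bool, what is visible of it) and "position" ([column, row] in pixels, amid what is visible of it).
The state is a dict: "time_s": time; "q": joint angles; "dq": joint speeds; "joint_efforts": joint torques, N m; "eef_pos": TCP position; "eef_rot": TCP orientation; "wrist_force": force on the tool from outside, world axes, zero at the start; "torque": the same for the moment, N m; "opening": opening from 0.0 (shut) to 1.0 (fully open); "grasp_force": force on a finger pad.
Only numpy, scipy, OpenCV 4.12 (cv2) and the standard library are available. Lean on these libraries where they do the work, as an engineer would, in place of code of your own. Each camera call takes 0.05 s, during which the arm holds its last target. There are 200 camera calls.

TASK

Close the lid of the round test cell evenly by its four clamp knobs, which tighten clockwise from loose (bar pointing at the lid's centre) to the stop a quarter turn on (bar square to that). Two opposite knobs have already had their first pass and stand half-tight at an eighth of a turn: first bring each of the two loose knobs to half-tight as well. Then tighten all four fully to the stop, crosswise: after the first knob do the one opposite it, and only then the other two.

Things in the scene. Friction and masses are not known exactly. Their poses are not given: they have to be found in the camera images.
- cell: Round metal cell, 210 mm across, fixed on the worktop; lid top 50 mm up. Origin: centre of its underside, z up; brass ports on its rim at +x and -x. Four equal black bar knobs on the lid, 80 mm from its centre, anticlockwise from above knob_1 to knob_4. Each bar is 50 long, 14 wide, from 62 to 94 mm above the worktop, turns about the upright axis through its middle; grip across the 14 mm.
- knob_1 (a joint): Knob at x +57, y +57 mm in the cell's frame (45 degrees round from +x), opposite knob_3. Rad, growing clockwise seen from above: 0 loose, bar points at the lid's centre; 0.79 half-tight, bar at 45 degrees to that; 1.57 fully tight on its stop, bar square to that. Stiff (0.12 N m), stays where left. Starts about half-tight (0.70 to 0.85).
- knob_2 (a joint): Knob at x -57, y +57 mm in the cell's frame (135 degrees round from +x), opposite knob_4. Rad, growing clockwise seen from above: 0 loose, bar points at the lid's centre; 0.79 half-tight, bar at 45 degrees to that; 1.57 fully tight on its stop, bar square to that. Stiff (0.12 N m), stays where left. Starts loose (0 to 0.08).
- knob_3 (a joint): Knob at x -57, y -57 mm in the cell's frame (225 degrees round from +x), opposite knob_1. Rad, growing clockwise seen from above: 0 loose, bar points at the lid's centre; 0.79 half-tight, bar at 45 degrees to that; 1.57 fully tight on its stop, bar square to that. Stiff (0.12 N m), stays where left. Starts about half-tight (0.70 to 0.85).
- knob_4 (a joint): Knob at x +57, y -57 mm in the cell's frame (315 degrees round from +x), opposite knob_2. Rad, growing clockwise seen from above: 0 loose, bar points at the lid's centre; 0.79 half-tight, bar at 45 degrees to that; 1.57 fully tight on its stop, bar square to that. Stiff (0.12 N m), stays where left. Starts loose (0 to 0.08).

How it is judged:
By the outcome, as a careful person would: the job done as asked, in the order asked, and still so for the second after the job is handed in, with the robot touching nothing.
It also fails if it takes over 72 s, if anything falls off the work surface, if the arm or the gripper's body presses on something with over 40 N, if the wrist force passes 120 N, or if a joint passes its speed limit or range.

## Working session

There is one attempt and no reset: what is moved stays moved. The work goes in short steps, Python scripts to look and compute and a tool call to move; the robot and the scene stay as the last step left them, time stands still between calls to the robot, and variables do not carry over. Pictures are saved under pics/ and viewed, at most 10 in all, crops included, and the job is handed in when it is done.

Besides the shell and the picture viewer there is one more tool, called as name(argument=value, ...) on one line, values as JSON. apply_moves: Moves the arm, as the interface text tells. Its arguments: {"type":"object","properties":{"moves":{"type":"array"}},"required":["moves"]}

```bash
ls; mkdir -p pics; python3 - <<'E'
from bench import ctrl
import cv2,numpy as np
o=ctrl.get_obs();print({k:np.round(v,3) for k,v in o.items()})
for c in ("top","scene"):
    im,d=ctrl.camera(c); cv2.imwrite(f"pics/{c}0.png",im[:,:,::-1]); np.savez(f"{c}0.npz",im=im,d=d)
    p=ctrl.camera_params(c);print(c,p)
E
```

```text
pics
{'time_s': np.float64(0.0), 'q': array([-1.493,  0.182,  1.608,  0.   ,  1.354, -0.206]), 'dq': array([ 0.001, -0.001, -0.002, -0.001,  0.001,  0.001]), 'joint_efforts': array([-1.0000e-03, -4.4488e+01, -3.5134e+01, -0.0000e+00,  9.0000e-03,
       -0.0000e+00]), 'eef_pos': array([ 0.161, -0.551,  0.23 ]), 'eef_rot': array([-0.001,  0.99 ,  0.141,  0.   ]), 'wrist_force': array([-0.81 , -0.972,  0.017]), 'torque': array([-0.001, -0.051, -0.019]), 'grasp_force': np.float64(0.0), 'opening': np.float64(0.999)}
top {'K': array([[491.06019684,   0.        , 314.4195941 ],
       [  0.        , 491.06019684, 230.92098878],
       [  0.        ,   0.        ,   1.        ]]), 'dist': array([-0.07373991,  0.        ,  0.        ,  0.        ,  0.        ]), 'cam_to_world': array([[-0.00817997, -0.98737766,  0.15817221,  0.44165418],
       [-0.99992322,  0.00660419, -0.01048551,  0.00313371],
       [ 0.00930856, -0.15824583, -0.98735587,  0.90945464],
       [ 0.        ,  0.        ,  0.        ,  1.        ]])}
scene {'K': array([[615.47182987,   0.        , 318.52795934],
       [  0.        , 615.47182987, 260.65304716],
       [  0.        ,   0.        ,   1.        ]]), 'dist': array([-0.02070311,  0.        ,  0.        ,  0.        ,  0.        ]), 'cam_to_world': array([[-0.89559569, -0.33950425,  0.28748084,  0.32318678],
       [-0.44454331,  0.65825846, -0.60751711,  0.49109296],
       [ 0.01701795, -0.67188739, -0.74045778,  0.71131447],
       [ 0.        ,  0.        ,  0.        ,  1.        ]])}
```

View pics/top0.png

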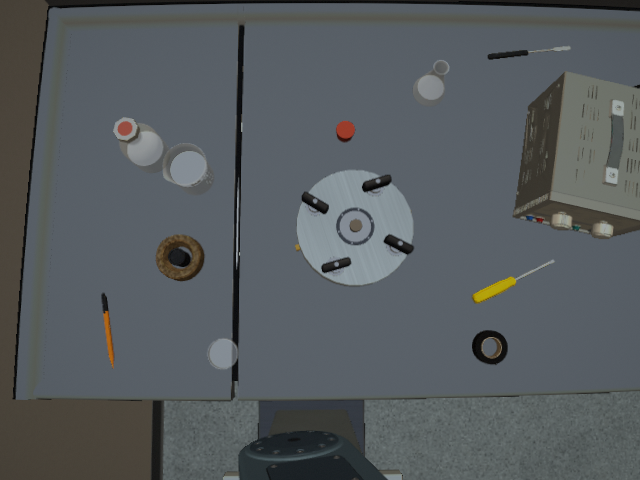

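View pics/scene0.png

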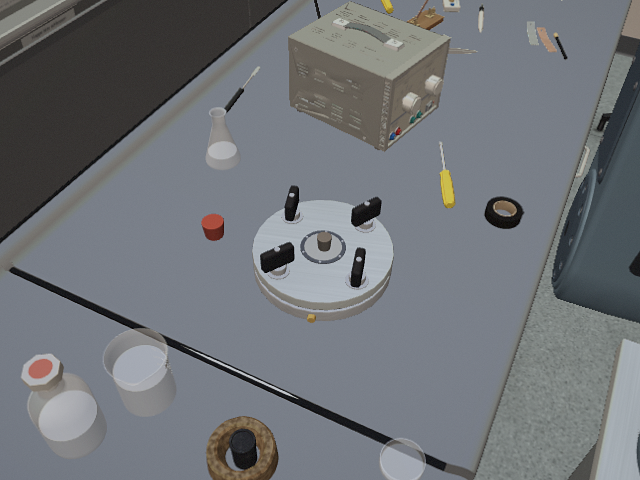

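```bash
cat > h.py <<'E'
import numpy as np,cv2
def cloud(d,p,T):
    v,u=np.nonzero(d>0)
    n=cv2.undistortPoints(np.c_[u,v].astype(float)[:,None],p["K"],p["dist"])[:,0]
    z=d[v,u]; P=np.c_[n*z[:,None],z]
    return u,v,P@T[:3,:3].T+T[:3,3]
def knobs(P,lo,hi,c,r=(0.045,0.115)):
    """bars: cluster points between lo and hi above table round c, by quadrant blobs on a 1 mm grid"""
    q=P[(P[:,2]>lo)&(P[:,2]<hi)]; R=np.hypot(*(q[:,:2]-c).T); q=q[(R>r[0])&(R<r[1])]
    g=np.zeros((300,300),np.uint8); ij=((q[:,:2]-c)*1000+150).astype(int); g[ij[:,0],ij[:,1]]=1
    n,l=cv2.connectedComponents(cv2.dilate(g,np.ones((5,5),np.uint8)))
    out=[]
    for k in range(1,n):
        s=q[l[ij[:,0],ij[:,1]]==k]
        if len(s)<40: continue
        (cx,cy),(w,h),a=cv2.minAreaRect(((s[:,:2]-c)*1000).astype(np.float32))
        if w<h: a+=90
        out.append((np.array([cx,cy])/1000+c,max(w,h),min(w,h),a%180,len(s),np.median(s[:,2])))
    return out
E
python3 - <<'E'
from bench import ctrl
from h import *
for c in ("top","scene"):
    f=np.load(c+"0.npz");p=ctrl.camera_params(c);u,v,P=cloud(f["d"],p,p["cam_to_world"])
    if c=="top":
        c0=P[np.argmin((u-330)**2+(v-205)**2)];print("lidpt",c0)
        near=(np.hypot(u-355,v-227)<75); Q=P[near]
        lid=Q[(Q[:,2]>.04)&(Q[:,2]<.056)][:,:2]
        (cx,cy),r=cv2.minEnclosingCircle((lid*1000).astype(np.float32)); C=np.array([cx,cy])/1000;print("lid",C,r)
        # port
        im=f["im"].astype(int); m=(im[:,:,0]-im[:,:,2]>60)
        m=m[v,u]&(np.hypot(u-355,v-227)<75); print("port",np.median(P[m],axis=0) if m.any() else None,m.sum())
        Cc=Q[np.hypot(*(Q[:,:2]-C).T)<.02]; print("mid height",Cc[:,2].max())
    else:
        im=f["im"].astype(int); m=(im[:,:,0]-im[:,:,2]>60)[v,u]&(np.hypot(u-312,v-318)<8); print("port",np.median(P[m],axis=0),m.sum())
    for lo in (.085,.07):
      for k in knobs(P,lo,.105,C): print(c,lo,np.round(k[0],4),np.round(k[1:],3), "az",np.degrees(np.arctan2(*(k[0]-C)[::-1])).round(1),"r",np.hypot(*(k[0]-C)).round(4))
E
```

```text
lidpt [ 0.62557579 -0.03414045  0.05247848]
lid [ 0.58832117 -0.07782403] 105.02435302734375
port [0.55420474 0.02559466 0.02398392] 20
mid height 0.07905172022400508
top 0.085 [ 0.5171 -0.0411] [4.93470e+01 1.40940e+01 1.05969e+02 2.50000e+02 9.40000e-02] az 152.7 r 0.0802
top 0.085 [ 0.5513 -0.1488] [4.9899e+01 1.4602e+01 6.3138e+01 2.5800e+02 9.4000e-02] az -117.5 r 0.08
top 0.085 [ 0.6248 -0.0065] [4.9791e+01 1.4264e+01 5.7898e+01 2.4600e+02 9.4000e-02] az 62.9 r 0.0801
top 0.085 [ 0.6578 -0.1141] [4.83510e+01 1.45590e+01 1.05727e+02 2.31000e+02 9.40000e-02] az -27.6 r 0.0783
top 0.07 [ 0.517 -0.041] [4.95020e+01 1.42290e+01 1.05612e+02 2.65000e+02 9.40000e-02] az 152.7 r 0.0802
top 0.07 [ 0.5514 -0.1488] [4.9931e+01 1.4616e+01 6.2813e+01 3.0700e+02 9.3000e-02] az -117.5 r 0.08
top 0.07 [ 0.6247 -0.0066] [5.0062e+01 1.4269e+01 5.7965e+01 2.9300e+02 9.4000e-02] az 62.9 r 0.0799
top 0.07 [ 0.6577 -0.1138] [4.88540e+01 1.45590e+01 1.05727e+02 2.87000e+02 9.30000e-02] az -27.4 r 0.0782
port [0.55274568 0.02599013 0.02076404] 58
scene 0.085 [ 0.5156 -0.0415] [5.10170e+01 1.41080e+01 1.05689e+02 3.15000e+02 9.40000e-02] az 153.5 r 0.0813
scene 0.085 [ 0.5495 -0.1491] [5.0067e+01 1.4981e+01 6.2970e+01 3.0600e+02 9.3000e-02] az -118.6 r 0.0811
scene 0.085 [ 0.6231 -0.0063] [4.9268e+01 1.5522e+01 5.8987e+01 3.7300e+02 9.3000e-02] az 64.1 r 0.0795
scene 0.085 [ 0.6577 -0.115 ] [5.24350e+01 1.45890e+01 1.07523e+02 2.43000e+02 9.40000e-02] az -28.2 r 0.0787
scene 0.07 [ 0.5155 -0.0416] [5.10140e+01 1.41610e+01 1.05715e+02 3.98000e+02 9.30000e-02] az 153.5 r 0.0813
scene 0.07 [ 0.5496 -0.1487] [5.0840e+01 1.5295e+01 6.2484e+01 5.1300e+02 8.8000e-02] az -118.6 r 0.0808
scene 0.07 [ 0.623  -0.0064] [4.9241e+01 1.5864e+01 5.6764e+01 6.1000e+02 8.9000e-02] az 64.1 r 0.0794
scene 0.07 [ 0.6577 -0.115 ] [5.24350e+01 1.45890e+01 1.07523e+02 3.50000e+02 9.20000e-02] az -28.2 r 0.0787
```

```bash
cat > plan.py <<'E'
import sys,numpy as np
from scipy.spatial.transform import Rotation as R
from bench import ctrl
KN=dict(A=(.5162,-.0412),B=(.5508,-.1490),C=(.6240,-.0066),D=(.6586,-.1144))
def plan(x,y,z,az,n):
    """n equal rows from the present pose to the tool-down target, tool x at az degrees"""
    o=ctrl.get_obs(); p=np.array(o["eef_pos"]); w,a,b,c=o["eef_rot"]; r=R.from_quat([a,b,c,w])
    zx=r.apply([1,0,0]); print("t",round(o["time_s"],2),"p",p.round(4),"az",np.degrees(np.arctan2(zx[1],zx[0])).round(1),"tilt",r.apply([0,0,1])[:2].round(3),"op",round(o["opening"],3),"gf",round(o["grasp_force"],1),"q6",o["q"][5].round(2),"F",o["wrist_force"].round(1),"T",o["torque"].round(2))
    s=np.radians(az); rt=R.from_matrix(np.array([[np.cos(s),np.sin(s),0],[np.sin(s),-np.cos(s),0],[0,0,-1]]))
    rv=(r.inv()*rt).as_rotvec(); d=np.array([x,y,z])-p
    for i in range(n):
        ri=r*R.from_rotvec(rv*i/n); print(np.round(ri.inv().apply(d/n)*1000,1).tolist(),np.round(np.degrees(rv/n),2).tolist())
if __name__=="__main__":
    k,z,az,n=sys.argv[1:]; plan(*KN[k],float(z),float(az),int(n))
E
python3 plan.py B 0.19 63 10
```

```text
t 0.1 p [ 0.161  -0.5515  0.2305] az 16.3 tilt [-0.     0.002] op 1.002 gf 0.0 q6 -0.21 F [0.2 0.2 0.1] T [ 0.03 -0.    0.  ]
[48.7, -27.7, 4.1] [-0.01, -0.01, -4.67]
[50.8, -23.7, 4.1] [-0.01, -0.01, -4.67]
[52.5, -19.4, 4.1] [-0.01, -0.01, -4.67]
[54.0, -15.1, 4.1] [-0.01, -0.01, -4.67]
[55.0, -10.6, 4.1] [-0.01, -0.01, -4.67]
[55.7, -6.1, 4.1] [-0.01, -0.01, -4.67]
[56.0, -1.6, 4.1] [-0.01, -0.01, -4.67]
[56.0, 3.0, 4.1] [-0.01, -0.01, -4.67]
[55.5, 7.5, 4.1] [-0.01, -0.01, -4.67]
[54.7, 12.0, 4.1] [-0.01, -0.01, -4.67]
```

apply_moves(moves=[{"jaw":0.5,"offset":[49,-28,4],"rot":[0,0,-4.7]},{"jaw":0.5,"offset":[51,-24,4],"rot":[0,0,-4.7]},{"jaw":0.5,"offset":[52,-19,4],"rot":[0,0,-4.7]},{"jaw":0.5,"offset":[54,-15,4],"rot":[0,0,-4.7]},{"jaw":0.5,"offset":[55,-11,4],"rot":[0,0,-4.7]}])

```text
time_s: 0.72
eef_pos: [0.3565, -0.3487, 0.2109]
eef_rot: [-0.0, 0.94, 0.341, 0.0]
wrist_force: [0.9, -0.8, 0.0]
opening: 0.498
grasp_force: 0.0
```

apply_moves(moves=[{"jaw":0.5,"offset":[56,-6,4],"rot":[0,0,-4.7]},{"jaw":0.5,"offset":[56,-2,4],"rot":[0,0,-4.7]},{"jaw":0.5,"offset":[56,3,4],"rot":[0,0,-4.7]},{"jaw":0.5,"offset":[54,7,4],"rot":[0,0,-4.7]},{"jaw":0.5,"offset":[53,12,4],"rot":[0,0,-4.6]}])

```text
time_s: 1.35
eef_pos: [0.5485, -0.1487, 0.1909]
eef_rot: [-0.0, 0.851, 0.525, -0.0]
wrist_force: [0.9, -0.6, 0.2]
opening: 0.504
grasp_force: 0.0
```

```bash
python3 plan.py B 0.063 63 5; python3 - <<'E'
from bench import ctrl
from h import *
from scipy.spatial.transform import Rotation as R
o=ctrl.get_obs(); im,d=ctrl.camera("wrist"); cv2.imwrite("pics/w1.png",im[:,:,::-1])
p=ctrl.camera_params("wrist"); w,a,b,c=o["eef_rot"]; T=np.eye(4); T[:3,:3]=R.from_quat([a,b,c,w]).as_matrix(); T[:3,3]=o["eef_pos"]
u,v,P=cloud(d,p,T@p["mount"])
for k in knobs(P,.08,.105,np.array([.5874,-.0778])): print(np.round(k[0],4),np.round(k[1:],3))
E
```

```text
t 1.35 p [ 0.5485 -0.1487  0.1909] az 63.3 tilt [-0.  0.] op 0.504 gf 0.0 q6 -0.01 F [ 0.9 -0.6  0.2] T [ 0.02 -0.04 -0.02]
[0.1, 0.4, 25.6] [-0.01, 0.0, 0.06]
[0.1, 0.4, 25.6] [-0.01, 0.0, 0.06]
[0.1, 0.4, 25.6] [-0.01, 0.0, 0.06]
[0.1, 0.4, 25.6] [-0.01, 0.0, 0.06]
[0.1, 0.4, 25.6] [-0.01, 0.0, 0.06]
[ 0.518  -0.0427] [5.02300e+01 1.45290e+01 1.05822e+02 1.92900e+03 9.30000e-02]
[ 0.5525 -0.1495] [4.9788e+01 1.4001e+01 6.2507e+01 1.3170e+03 9.3000e-02]
[ 0.6166 -0.0218] [1.7344e+01 1.4147e+01 5.8495e+01 7.9800e+02 9.3000e-02]
[ 0.6599 -0.1154] [4.99480e+01 1.46140e+01 1.06561e+02 1.93300e+03 9.30000e-02]
```

View pics/w1.png

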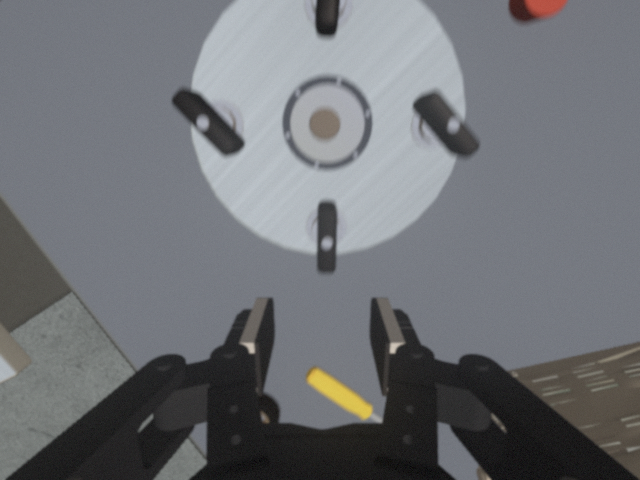

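apply_moves(moves=[{"jaw":0.5,"offset":[0.7,2.9,45],"rot":[0,0,0]},{"jaw":0.5,"offset":[0,0,45],"rot":[0,0,0]},{"jaw":0.5,"offset":[0,0,28],"rot":[0,0,0.3]},{"jaw":0.5,"offset":[0,0,10],"rot":[0,0,0]},{"jaw":0,"offset":[0,0,0],"rot":[0,0,0]}])

```text
time_s: 2.02
eef_pos: [0.5504, -0.151, 0.0631]
eef_rot: [-0.0, 0.853, 0.521, -0.0]
wrist_force: [0.0, -0.1, -0.1]
opening: 0.3
grasp_force: 0.0
```

apply_moves(moves=[{"jaw":0,"offset":[0,0,0],"rot":[0,0,0]},{"jaw":0,"offset":[0,0,0],"rot":[0,0,0]},{"jaw":0,"offset":[0,0,0],"rot":[0,0,0]},{"jaw":0,"offset":[0,0,0],"rot":[0,0,0]},{"jaw":0,"offset":[0,0,0],"rot":[0,0,0]}])

```text
time_s: 2.65
eef_pos: [0.5507, -0.1512, 0.0645]
eef_rot: [0.0, 0.853, 0.521, 0.0]
wrist_force: [-5.0, 2.0, 5.6]
opening: 0.15
grasp_force: 60.2
```

```bash
sed -i 's/^KN=.*/KN=dict(A=(.5168,-.0416),B=(.5514,-.1494),C=(.6246,-.0070),D=(.6592,-.1148))/' plan.py; python3 plan.py B 0.063 17.8 5
```

```text
t 2.65 p [ 0.5507 -0.1512  0.0645] az 62.9 tilt [ 0. -0.] op 0.15 gf 60.2 q6 -0.0 F [-5.   2.   5.6] T [ 0.25  0.81 -0.07]
[0.4, -0.0, 0.3] [0.01, -0.0, 9.01]
[0.4, -0.1, 0.3] [0.01, -0.0, 9.01]
[0.3, -0.2, 0.3] [0.01, -0.0, 9.01]
[0.3, -0.2, 0.3] [0.01, -0.0, 9.01]
[0.3, -0.3, 0.3] [0.01, -0.0, 9.01]
```

apply_moves(moves=[{"jaw":0,"offset":[0,-0.3,0],"rot":[0,0,9]},{"jaw":0,"offset":[0,-0.3,0],"rot":[0,0,9]},{"jaw":0,"offset":[0,-0.3,0],"rot":[0,0,9]},{"jaw":0,"offset":[0,-0.3,0],"rot":[0,0,9]},{"jaw":0,"offset":[0,-0.3,0],"rot":[0,0,9]}])

```text
time_s: 3.28
eef_pos: [0.5497, -0.1502, 0.0645]
eef_rot: [0.0, 0.988, 0.153, 0.0]
wrist_force: [-4.6, 1.2, 6.9]
opening: 0.158
grasp_force: 60.2
```

apply_moves(moves=[{"jaw":0,"offset":[0,0,0],"rot":[0,0,0]},{"jaw":0,"offset":[0,0,0],"rot":[0,0,0]},{"jaw":0.5,"offset":[0,0,0],"rot":[0,0,0]},{"jaw":0.5,"offset":[0,0,0],"rot":[0,0,0]},{"jaw":0.5,"offset":[0,0,0],"rot":[0,0,0]}])

```text
time_s: 3.9
eef_pos: [0.5499, -0.1502, 0.0635]
eef_rot: [0.0, 0.988, 0.155, 0.0]
wrist_force: [-0.5, -0.2, 0.9]
opening: 0.502
grasp_force: 0.0
```

```bash
python3 plan.py B 0.13 17.8 2;python3 plan.py C 0.13 58 5
```

```text
t 3.9 p [ 0.5499 -0.1502  0.0635] az 17.9 tilt [ 0.001 -0.   ] op 0.502 gf 0.0 q6 0.78 F [-0.5 -0.2  0.9] T [-0.01  0.02 -0.03]
[0.8, -0.1, -33.2] [0.02, -0.02, 0.03]
[0.8, -0.1, -33.2] [0.02, -0.02, 0.03]
t 3.9 p [ 0.5499 -0.1502  0.0635] az 17.9 tilt [ 0.001 -0.   ] op 0.502 gf 0.0 q6 0.78 F [-0.5 -0.2  0.9] T [-0.01  0.02 -0.03]
[23.0, -22.7, -13.3] [0.01, -0.01, -8.03]
[25.9, -19.2, -13.3] [0.01, -0.01, -8.03]
[28.4, -15.4, -13.3] [0.01, -0.01, -8.03]
[30.3, -11.3, -13.3] [0.01, -0.01, -8.03]
[31.5, -7.0, -13.3] [0.01, -0.01, -8.03]
```

apply_moves(moves=[{"jaw":0.5,"offset":[0,0,-33],"rot":[0,0,0]},{"jaw":0.5,"offset":[0,0,-50],"rot":[0,0,0]},{"jaw":0.5,"offset":[38,-38,0],"rot":[0,0,-10]},{"jaw":0.5,"offset":[44,-31,0],"rot":[0,0,-10]},{"jaw":0.5,"offset":[49,-23,0],"rot":[0,0,-10]}])

```text
time_s: 4.53
eef_pos: [0.6239, -0.0048, 0.1467]
eef_rot: [0.0, 0.913, 0.408, 0.0]
wrist_force: [0.2, -0.1, -0.5]
opening: 0.5
grasp_force: 0.0
```

```bash
cat > wl.py <<'E'
from bench import ctrl
from h import *
from scipy.spatial.transform import Rotation as R
def look(lo=.08):
    o=ctrl.get_obs(); im,d=ctrl.camera("wrist"); p=ctrl.camera_params("wrist"); w,a,b,c=o["eef_rot"]; T=np.eye(4); T[:3,:3]=R.from_quat([a,b,c,w]).as_matrix(); T[:3,3]=o["eef_pos"]
    for cam in ("wrist","top"):
        if cam=="wrist": u,v,P=cloud(d,p,T@p["mount"])
        else: _,d=ctrl.camera("top"); p=ctrl.camera_params("top"); u,v,P=cloud(d,p,p["cam_to_world"])
        for k in knobs(P,lo,.105,np.array([.588,-.0782])):
            if k[4]>60 and 40<k[1]<60: print(cam,np.round(k[0],4),np.round(k[1:],3))
if __name__=="__main__": look()
E
python3 wl.py; python3 plan.py C 0.063 58 4
```

```text
wrist [ 0.6259 -0.007 ] [4.9343e+01 1.4087e+01 5.8260e+01 1.8730e+03 9.3000e-02]
wrist [ 0.6601 -0.1151] [5.0450e+01 1.4827e+01 1.0748e+02 1.4330e+03 9.2000e-02]
top [ 0.5516 -0.1491] [5.0076e+01 1.4391e+01 1.7555e+01 2.7100e+02 9.4000e-02]
top [ 0.6588 -0.1181] [4.0989e+01 1.4859e+01 1.0536e+02 1.9700e+02 9.4000e-02]
t 4.62 p [ 0.6247 -0.0012  0.1465] az 48.3 tilt [0.002 0.001] op 0.504 gf 0.0 q6 0.53 F [-0.1  0.3  0.5] T [0.03 0.01 0.  ]
[-1.1, 0.9, 20.9] [0.01, -0.03, -2.41]
[-1.2, 0.9, 20.9] [0.01, -0.03, -2.41]
[-1.2, 0.8, 20.9] [0.01, -0.03, -2.41]
[-1.2, 0.8, 20.9] [0.01, -0.03, -2.41]
```

apply_moves(moves=[{"jaw":0.5,"offset":[-4.6,3.4,22],"rot":[0,0,-9.8]},{"jaw":0.5,"offset":[0,0,30],"rot":[0,0,0]},{"jaw":0.5,"offset":[0,0,22],"rot":[0,0,0]},{"jaw":0.5,"offset":[0,0,9],"rot":[0,0,0]},{"jaw":0,"offset":[0,0,0],"rot":[0,0,0]}])

```text
time_s: 5.25
eef_pos: [0.6221, -0.0119, 0.0629]
eef_rot: [-0.0, 0.876, 0.482, -0.0]
wrist_force: [-0.4, 0.0, 0.2]
opening: 0.301
grasp_force: 0.0
```

apply_moves(moves=[{"jaw":0,"offset":[0,0,0],"rot":[0,0,0]},{"jaw":0,"offset":[0,0,0],"rot":[0,0,0]},{"jaw":0,"offset":[0,0,0],"rot":[0,0,0]},{"jaw":0,"offset":[0,0,0],"rot":[0,0,0]},{"jaw":0,"offset":[0,0,0],"rot":[0,0,0]}])

```text
time_s: 5.88
eef_pos: [0.6221, -0.0114, 0.0642]
eef_rot: [-0.0, 0.876, 0.482, -0.0]
wrist_force: [-5.0, 1.7, 2.8]
opening: 0.154
grasp_force: 59.7
```

```bash
python3 plan.py C 0.063 17.6 5
```

```text
t 5.88 p [ 0.6221 -0.0114  0.0642] az 57.7 tilt [-0.001  0.   ] op 0.154 gf 59.7 q6 0.36 F [-5.   1.7  2.8] T [0.17 0.74 0.08]
[1.0, -0.0, 0.2] [-0.01, 0.01, 8.02]
[1.0, -0.2, 0.2] [-0.01, 0.01, 8.02]
[1.0, -0.3, 0.2] [-0.01, 0.01, 8.02]
[0.9, -0.5, 0.2] [-0.01, 0.01, 8.02]
[0.8, -0.6, 0.2] [-0.01, 0.01, 8.02]
```

apply_moves(moves=[{"jaw":0,"offset":[0,-0.7,0],"rot":[0,0,8]},{"jaw":0,"offset":[0,-0.7,0],"rot":[0,0,8]},{"jaw":0,"offset":[0,-0.7,0],"rot":[0,0,8]},{"jaw":0,"offset":[0,-0.7,0],"rot":[0,0,8]},{"jaw":0,"offset":[0,-0.7,0],"rot":[0,0,8]}])

```text
time_s: 6.5
eef_pos: [0.6199, -0.0088, 0.0642]
eef_rot: [-0.0, 0.988, 0.152, -0.0]
wrist_force: [-4.0, 1.3, 0.9]
opening: 0.154
grasp_force: 59.7
```

apply_moves(moves=[{"jaw":0,"offset":[0,0,0],"rot":[0,0,0]},{"jaw":0,"offset":[0,0,0],"rot":[0,0,0]},{"jaw":0.5,"offset":[0,0,0],"rot":[0,0,0]},{"jaw":0.5,"offset":[0,0,0],"rot":[0,0,0]},{"jaw":0.5,"offset":[0,0,-5],"rot":[0,0,0]}])

```text
time_s: 7.12
eef_pos: [0.6203, -0.0093, 0.0684]
eef_rot: [0.0, 0.988, 0.154, 0.0]
wrist_force: [0.3, -0.6, -0.4]
opening: 0.502
grasp_force: 0.0
```

```bash
python3 plan.py C 0.063 17.6 1; python3 wl.py
```

```text
t 7.12 p [ 0.6203 -0.0093  0.0684] az 17.7 tilt [ 0. -0.] op 0.502 gf 0.0 q6 1.06 F [ 0.3 -0.6 -0.4] T [ 0.03 -0.02 -0.04]
[4.8, -0.8, 5.4] [0.01, -0.0, 0.09]
wrist [ 0.6259 -0.0077] [5.0158e+01 1.4033e+01 1.7876e+01 4.3690e+03 9.3000e-02]
wrist [ 0.6596 -0.1122] [4.52690e+01 1.44410e+01 1.07602e+02 4.53700e+03 9.20000e-02]
top [ 0.5516 -0.1491] [4.9887e+01 1.4886e+01 1.8300e+01 2.7100e+02 9.4000e-02]
```

apply_moves(moves=[{"jaw":0.5,"offset":[5,-0.5,5],"rot":[0,0,0]},{"jaw":0,"offset":[0,0,0],"rot":[0,0,0]},{"jaw":0,"offset":[0,0,0],"rot":[0,0,0]},{"jaw":0,"offset":[0,0,0],"rot":[0,0,0]},{"jaw":0,"offset":[0,0,0],"rot":[0,0,0]}])

```text
time_s: 7.85
eef_pos: [0.6251, -0.007, 0.0636]
eef_rot: [0.0, 0.988, 0.154, 0.0]
wrist_force: [-0.6, 0.8, 2.2]
opening: 0.151
grasp_force: 60.5
```

apply_moves(moves=[{"jaw":0,"offset":[0,0,0],"rot":[0,0,0]},{"jaw":0,"offset":[0,0,0],"rot":[0,0,10]},{"jaw":0,"offset":[0,0,0],"rot":[0,0,10]},{"jaw":0,"offset":[0,0,0],"rot":[0,0,10]},{"jaw":0,"offset":[0,0,0],"rot":[0,0,10]}])

```text
time_s: 8.48
eef_pos: [0.6251, -0.0074, 0.0636]
eef_rot: [0.0, 0.981, -0.196, 0.0]
wrist_force: [-0.5, -0.5, 3.9]
opening: 0.153
grasp_force: 60.6
```

apply_moves(moves=[{"jaw":0,"offset":[0,0,0],"rot":[0,0,4]},{"jaw":0,"offset":[0,0,0],"rot":[0,0,2]},{"jaw":0,"offset":[0,0,0],"rot":[0,0,2]},{"jaw":0,"offset":[0,0,0],"rot":[0,0,0]},{"jaw":0,"offset":[0,0,0],"rot":[0,0,0]}])

```text
time_s: 9.1
eef_pos: [0.6251, -0.0074, 0.0636]
eef_rot: [0.0, 0.965, -0.261, 0.0]
wrist_force: [0.4, -2.3, 5.2]
opening: 0.153
grasp_force: 67.1
```

```bash
python3 plan.py C 0.063 -27.4 1; python3 wl.py
```

```text
t 9.1 p [ 0.6251 -0.0074  0.0636] az -30.2 tilt [ 0.    -0.001] op 0.153 gf 67.1 q6 1.9 F [ 0.4 -2.3  5.2] T [-0.25  0.1   1.26]
[-0.6, -0.2, 0.6] [0.04, -0.05, -2.82]
wrist [ 0.6277 -0.0081] [4.2871e+01 4.2565e+01 1.9034e+01 7.1520e+03 9.3000e-02]
wrist [ 0.6606 -0.115 ] [5.00210e+01 1.43350e+01 1.07103e+02 9.48500e+03 9.30000e-02]
top [ 0.5514 -0.1491] [4.9949e+01 1.4838e+01 1.6644e+01 2.7200e+02 9.4000e-02]
```

apply_moves(moves=[{"jaw":0.5,"offset":[0,0,0],"rot":[0,0,0]},{"jaw":0.5,"offset":[0,0,0],"rot":[0,0,0]},{"jaw":0.5,"offset":[0,0,0],"rot":[0,0,0]},{"jaw":0.5,"offset":[0,0,-30],"rot":[0,0,0]},{"jaw":0.5,"offset":[0,0,-50],"rot":[0,0,0]}])

```text
time_s: 9.82
eef_pos: [0.6228, -0.0067, 0.1415]
eef_rot: [0.0, 0.965, -0.262, -0.003]
wrist_force: [0.9, -0.6, 0.6]
opening: 0.497
grasp_force: 0.0
```

```bash
python3 wl.py; python3 plan.py B 0.145 17.6 5
```

```text
wrist [ 0.553  -0.1499] [5.0243e+01 1.4549e+01 1.8019e+01 2.3600e+03 9.3000e-02]
wrist [ 0.6262 -0.0082] [4.95470e+01 1.39980e+01 1.52661e+02 1.95100e+03 9.30000e-02]
wrist [ 0.6601 -0.1152] [4.95920e+01 1.49140e+01 1.06908e+02 3.16200e+03 9.30000e-02]
top [ 0.5516 -0.1491] [5.0167e+01 1.4620e+01 1.7726e+01 2.6800e+02 9.4000e-02]
t 9.93 p [ 0.6286 -0.0077  0.1496] az -30.3 tilt [ 0.01  -0.002] op 0.5 gf 0.0 q6 1.9 F [0.9 0.3 0.1] T [ 0.02  0.   -0.01]
[1.0, 32.3, 0.8] [0.01, -0.12, -9.59]
[-4.4, 32.0, 0.8] [0.01, -0.12, -9.59]
[-9.7, 30.8, 0.8] [0.01, -0.12, -9.59]
[-14.7, 28.8, 0.8] [0.01, -0.12, -9.59]
[-19.2, 25.9, 0.9] [0.01, -0.12, -9.59]
```

apply_moves(moves=[{"jaw":0.5,"offset":[1,32,0],"rot":[0,0,-9.6]},{"jaw":0.5,"offset":[-4.4,32,0],"rot":[0,0,-9.6]},{"jaw":0.5,"offset":[-9.7,30.8,0],"rot":[0,0,-9.6]},{"jaw":0.5,"offset":[-14.7,28.8,0],"rot":[0,0,-9.6]},{"jaw":0.5,"offset":[-19.2,26,0],"rot":[0,0,-9.5]}])

```text
time_s: 10.55
eef_pos: [0.5469, -0.1494, 0.1427]
eef_rot: [-0.0, 0.988, 0.155, -0.0]
wrist_force: [0.8, 0.4, 0.5]
opening: 0.504
grasp_force: 0.0
```

```bash
python3 wl.py; python3 plan.py B 0.063 17.6 4
```

```text
wrist [ 0.5187 -0.0428] [5.0203e+01 1.4536e+01 1.0437e+02 2.4120e+03 9.3000e-02]
wrist [ 0.553  -0.1499] [4.9623e+01 1.3993e+01 1.7519e+01 1.9610e+03 9.3000e-02]
wrist [ 0.6253 -0.0087] [5.01210e+01 1.47640e+01 1.53663e+02 4.16100e+03 9.30000e-02]
wrist [ 0.6601 -0.1158] [4.94690e+01 1.43880e+01 1.07342e+02 3.35000e+03 9.30000e-02]
top [ 0.517 -0.041] [4.9674e+01 1.4205e+01 1.0600e+02 2.5600e+02 9.4000e-02]
top [ 0.6246 -0.0065] [4.94940e+01 1.42090e+01 1.52606e+02 2.52000e+02 9.40000e-02]
top [ 0.6579 -0.1147] [4.98010e+01 1.47880e+01 1.05768e+02 2.48000e+02 9.30000e-02]
t 10.65 p [ 0.5464 -0.151   0.1427] az 17.5 tilt [-0.001 -0.   ] op 0.501 gf 0.0 q6 0.79 F [ 0.1 -0.1  0.2] T [0.02 0.04 0.  ]
[1.3, 0.0, 19.9] [-0.0, 0.02, -0.01]
[1.3, 0.0, 19.9] [-0.0, 0.02, -0.01]
[1.3, 0.0, 19.9] [-0.0, 0.02, -0.01]
[1.3, 0.0, 19.9] [-0.0, 0.02, -0.01]
```

apply_moves(moves=[{"jaw":0.5,"offset":[5.2,0,25],"rot":[0,0,0]},{"jaw":0.5,"offset":[0,0,30],"rot":[0,0,0]},{"jaw":0.5,"offset":[0,0,18],"rot":[0,0,0]},{"jaw":0.5,"offset":[0,0,7],"rot":[0,0,0]},{"jaw":0,"offset":[0,0,0],"rot":[0,0,0]}])

```text
time_s: 11.28
eef_pos: [0.5528, -0.147, 0.0632]
eef_rot: [-0.0, 0.988, 0.153, -0.0]
wrist_force: [-0.3, 0.6, 0.4]
opening: 0.3
grasp_force: 0.0
```

apply_moves(moves=[{"jaw":0,"offset":[0,0,0],"rot":[0,0,0]},{"jaw":0,"offset":[0,0,0],"rot":[0,0,0]},{"jaw":0,"offset":[0,0,0],"rot":[0,0,0]},{"jaw":0,"offset":[0,0,0],"rot":[0,0,0]},{"jaw":0,"offset":[0,0,0],"rot":[0,0,0]}])

```text
time_s: 11.9
eef_pos: [0.5537, -0.1484, 0.0643]
eef_rot: [0.001, 0.988, 0.152, 0.001]
wrist_force: [2.6, -6.0, -2.4]
opening: 0.153
grasp_force: 61.9
```

apply_moves(moves=[{"jaw":0,"offset":[0,0,0],"rot":[0,0,10]},{"jaw":0,"offset":[0,0,0],"rot":[0,0,10]},{"jaw":0,"offset":[0,0,0],"rot":[0,0,10]},{"jaw":0,"offset":[0,0,0],"rot":[0,0,10]},{"jaw":0,"offset":[0,0,0],"rot":[0,0,4]}])

```text
time_s: 12.52
eef_pos: [0.5537, -0.1502, 0.0644]
eef_rot: [0.002, 0.973, -0.23, 0.002]
wrist_force: [0.2, -11.8, -4.7]
opening: 0.154
grasp_force: 61.6
```

apply_moves(moves=[{"jaw":0,"offset":[0,0,0],"rot":[0,0,2]},{"jaw":0,"offset":[0,0,0],"rot":[0,0,2]},{"jaw":0,"offset":[0,0,0],"rot":[0,0,0]},{"jaw":0,"offset":[0,0,0],"rot":[0,0,0]},{"jaw":0,"offset":[0,0,0],"rot":[0,0,0]}])

```text
time_s: 13.15
eef_pos: [0.5537, -0.1503, 0.0644]
eef_rot: [0.002, 0.965, -0.261, 0.002]
wrist_force: [0.3, -12.3, -4.9]
opening: 0.153
grasp_force: 68.0
```

```bash
python3 plan.py B 0.063 -27.4 1
```

```text
t 13.15 p [ 0.5537 -0.1503  0.0644] az -30.3 tilt [ 0.002 -0.006] op 0.153 gf 68.0 q6 1.63 F [  0.3 -12.3  -4.9] T [-1.8  -0.25  1.35]
[-2.4, 0.3, 1.4] [0.22, -0.28, -2.89]
```

On the stop. Release, lift, then go to A.

apply_moves(moves=[{"jaw":0.5,"offset":[0,0,0],"rot":[0,0,0]},{"jaw":0.5,"offset":[0,0,0],"rot":[0,0,0]},{"jaw":0.5,"offset":[0,0,0],"rot":[0,0,0]},{"jaw":0.5,"offset":[0,0,-30],"rot":[0,0,0]},{"jaw":0.5,"offset":[0,0,-50],"rot":[0,0,0]}])

```text
time_s: 13.78
eef_pos: [0.5512, -0.1461, 0.1423]
eef_rot: [-0.001, 0.965, -0.262, -0.002]
wrist_force: [0.2, 0.4, -0.3]
opening: 0.501
grasp_force: 0.0
```

```bash
python3 wl.py; python3 plan.py A 0.145 106 15;python3 plan.py A 0.145 -74 5; python3 plan.py D 0.145 -74 5
```

```text
wrist [ 0.5532 -0.1506] [4.91950e+01 1.40410e+01 1.52638e+02 1.94200e+03 9.30000e-02]
wrist [ 0.625  -0.0088] [5.0106e+01 1.5072e+01 1.5284e+02 2.8060e+03 9.2000e-02]
wrist [ 0.66   -0.1163] [4.93750e+01 1.48040e+01 1.07448e+02 3.06500e+03 9.30000e-02]
top [ 0.517 -0.041] [4.96860e+01 1.40790e+01 1.05783e+02 2.55000e+02 9.40000e-02]
top [ 0.6248 -0.0066] [4.96300e+01 1.41600e+01 1.52475e+02 2.51000e+02 9.40000e-02]
top [ 0.658  -0.1144] [5.0155e+01 1.4593e+01 1.0463e+02 2.5400e+02 9.4000e-02]
t 13.88 p [ 0.5564 -0.1486  0.1495] az -30.4 tilt [ 0.009 -0.004] op 0.502 gf 0.0 q6 1.63 F [ 1.  -0.8  0.5] T [-0.05 -0.07  0.02]
[-5.9, -4.8, 0.2] [0.05, -0.02, -9.09]
[-5.1, -5.7, 0.2] [0.05, -0.02, -9.09]
[-4.1, -6.4, 0.3] [0.05, -0.02, -9.09]
[-3.0, -7.0, 0.3] [0.05, -0.02, -9.09]
[-1.9, -7.4, 0.3] [0.05, -0.02, -9.09]
[-0.7, -7.6, 0.3] [0.05, -0.02, -9.09]
[0.5, -7.6, 0.3] [0.05, -0.02, -9.09]
[1.7, -7.4, 0.3] [0.05, -0.02, -9.09]
[2.9, -7.0, 0.3] [0.05, -0.02, -9.09]
[3.9, -6.5, 0.3] [0.05, -0.02, -9.09]
[4.9, -5.8, 0.3] [0.05, -0.02, -9.09]
[5.8, -5.0, 0.3] [0.05, -0.02, -9.09]
[6.5, -4.0, 0.3] [0.05, -0.02, -9.09]
[7.0, -2.9, 0.3] [0.05, -0.02, -9.09]
[7.4, -1.8, 0.3] [0.05, -0.02, -9.09]
t 13.88 p [ 0.5564 -0.1486  0.1495] az -30.4 tilt [ 0.009 -0.004] op 0.502 gf 0.0 q6 1.63 F [ 1.  -0.8  0.5] T [-0.05 -0.07  0.02]
[-17.7, -14.4, 0.7] [-0.06, -0.11, 8.72]
[-19.6, -11.6, 0.7] [-0.06, -0.11, 8.72]
[-21.2, -8.5, 0.8] [-0.06, -0.11, 8.72]
[-22.2, -5.2, 0.8] [-0.06, -0.11, 8.72]
[-22.7, -1.8, 0.8] [-0.06, -0.11, 8.72]
t 13.88 p [ 0.5564 -0.1486  0.1495] az -30.4 tilt [ 0.009 -0.004] op 0.502 gf 0.0 q6 1.63 F [ 1.  -0.8  0.5] T [-0.05 -0.07  0.02]
[14.3, -16.2, 1.1] [-0.06, -0.11, 8.72]
[11.7, -18.2, 1.0] [-0.06, -0.11, 8.72]
[8.8, -19.8, 1.0] [-0.06, -0.11, 8.72]
[5.7, -20.9, 0.9] [-0.06, -0.11, 8.72]
[2.5, -21.5, 0.9] [-0.06, -0.11, 8.72]
```

apply_moves(moves=[{"jaw":0.5,"offset":[-5.9,-4.8,0],"rot":[0,0,-9.1]},{"jaw":0.5,"offset":[-5.1,-5.7,0],"rot":[0,0,-9.1]},{"jaw":0.5,"offset":[-4.1,-6.4,0],"rot":[0,0,-9.1]},{"jaw":0.5,"offset":[-3,-7,0],"rot":[0,0,-9.1]},{"jaw":0.5,"offset":[-1.9,-7.4,0],"rot":[0,0,-9.1]}])

```text
time_s: 14.5
eef_pos: [0.5392, -0.1109, 0.1429]
eef_rot: [-0.0, 0.991, 0.134, -0.0]
wrist_force: [-0.6, -0.2, -0.3]
opening: 0.503
grasp_force: 0.0
```

apply_moves(moves=[{"jaw":0.5,"offset":[-0.7,-7.6,0],"rot":[0,0,-9.1]},{"jaw":0.5,"offset":[0.5,-7.6,0],"rot":[0,0,-9.1]},{"jaw":0.5,"offset":[1.7,-7.4,0],"rot":[0,0,-9.1]},{"jaw":0.5,"offset":[2.9,-7,0],"rot":[0,0,-9.1]},{"jaw":0.5,"offset":[3.9,-6.5,0],"rot":[0,0,-9.1]}])

```text
time_s: 15.12
eef_pos: [0.526, -0.0752, 0.1429]
eef_rot: [-0.0, 0.862, 0.507, -0.0]
wrist_force: [0.3, 0.4, -0.1]
opening: 0.499
grasp_force: 0.0
```

apply_moves(moves=[{"jaw":0.5,"offset":[4.9,-5.8,0],"rot":[0,0,-9.1]},{"jaw":0.5,"offset":[5.8,-5,0],"rot":[0,0,-9.1]},{"jaw":0.5,"offset":[6.5,-4,0],"rot":[0,0,-9.1]},{"jaw":0.5,"offset":[7,-2.9,0],"rot":[0,0,-9.1]},{"jaw":0.5,"offset":[7.4,-1.8,0],"rot":[0,0,-8.7]}])

```text
time_s: 15.75
eef_pos: [0.5127, -0.0396, 0.143]
eef_rot: [-0.0, 0.602, 0.798, 0.0]
wrist_force: [0.4, -1.3, -0.3]
opening: 0.5
grasp_force: 0.0
```

```bash
python3 wl.py; python3 plan.py A 0.063 105.8 1
```

```text
wrist [ 0.5175 -0.0414] [4.88250e+01 1.36370e+01 1.05837e+02 1.87600e+03 9.30000e-02]
wrist [ 0.5484 -0.1473] [4.19620e+01 1.42280e+01 1.52804e+02 1.13600e+03 9.10000e-02]
wrist [ 0.6245 -0.0073] [4.99860e+01 1.43200e+01 1.52807e+02 2.05600e+03 9.30000e-02]
top [ 0.6576 -0.1142] [4.91380e+01 1.45030e+01 1.04581e+02 2.30000e+02 9.40000e-02]
t 15.85 p [ 0.5126 -0.0393  0.143 ] az 105.8 tilt [-0.001  0.001] op 0.501 gf 0.0 q6 -0.58 F [ 0.5 -0.1  0.8] T [0.03 0.02 0.02]
[-3.4, 3.5, 80.0] [-0.02, -0.04, -0.03]
```

apply_moves(moves=[{"jaw":0.5,"offset":[-3.3,3.8,25],"rot":[0,0,0]},{"jaw":0.5,"offset":[0,0,30],"rot":[0,0,0]},{"jaw":0.5,"offset":[0,0,18],"rot":[0,0,0]},{"jaw":0.5,"offset":[0,0,7],"rot":[0,0,0]},{"jaw":0,"offset":[0,0,0],"rot":[0,0,0]}])

```text
time_s: 16.48
eef_pos: [0.5176, -0.0424, 0.0633]
eef_rot: [-0.0, 0.604, 0.797, -0.0]
wrist_force: [-0.4, -0.2, 0.5]
opening: 0.296
grasp_force: 0.0
```

apply_moves(moves=[{"jaw":0,"offset":[0,0,0],"rot":[0,0,0]},{"jaw":0,"offset":[0,0,0],"rot":[0,0,0]},{"jaw":0,"offset":[0,0,0],"rot":[0,0,0]},{"jaw":0,"offset":[0,0,0],"rot":[0,0,0]},{"jaw":0,"offset":[0,0,0],"rot":[0,0,0]}])

```text
time_s: 17.1
eef_pos: [0.5173, -0.0427, 0.0642]
eef_rot: [0.0, 0.604, 0.797, -0.001]
wrist_force: [-4.9, -1.3, 3.2]
opening: 0.153
grasp_force: 59.3
```

apply_moves(moves=[{"jaw":0,"offset":[0,0,0],"rot":[0,0,10]},{"jaw":0,"offset":[0,0,0],"rot":[0,0,10]},{"jaw":0,"offset":[0,0,0],"rot":[0,0,10]},{"jaw":0,"offset":[0,0,0],"rot":[0,0,10]},{"jaw":0,"offset":[0,0,0],"rot":[0,0,3]}])

```text
time_s: 17.73
eef_pos: [0.5165, -0.0427, 0.0642]
eef_rot: [-0.0, 0.855, 0.519, -0.001]
wrist_force: [-8.0, -2.4, 6.3]
opening: 0.152
grasp_force: 59.9
```

apply_moves(moves=[{"jaw":0,"offset":[0,0,0],"rot":[0,0,2]},{"jaw":0,"offset":[0,0,0],"rot":[0,0,1.2]},{"jaw":0,"offset":[0,0,0],"rot":[0,0,0]},{"jaw":0,"offset":[0,0,0],"rot":[0,0,0]},{"jaw":0,"offset":[0,0,0],"rot":[0,0,0]}])

```text
time_s: 18.35
eef_pos: [0.5164, -0.0427, 0.0642]
eef_rot: [0.0, 0.867, 0.498, -0.002]
wrist_force: [-7.7, -2.2, 6.5]
opening: 0.153
grasp_force: 66.9
```

```bash
python3 plan.py A 0.063 62.7 1
```

```text
t 18.35 p [ 0.5164 -0.0427  0.0642] az 59.7 tilt [-0.003 -0.002] op 0.153 gf 66.9 q6 0.22 F [-7.7 -2.2  6.5] T [-0.43  1.31  1.38]
[1.2, -0.2, 1.2] [-0.08, 0.16, -3.03]
```

apply_moves(moves=[{"jaw":0.5,"offset":[0,0,0],"rot":[0,0,0]},{"jaw":0.5,"offset":[0,0,0],"rot":[0,0,0]},{"jaw":0.5,"offset":[0,0,0],"rot":[0,0,0]},{"jaw":0.5,"offset":[0,0,-30],"rot":[0,0,0]},{"jaw":0.5,"offset":[0,0,-50],"rot":[0,0,0]}])

```text
time_s: 18.98
eef_pos: [0.5161, -0.0419, 0.1425]
eef_rot: [-0.002, 0.868, 0.496, -0.001]
wrist_force: [1.2, -0.1, 0.5]
opening: 0.498
grasp_force: 0.0
```

```bash
python3 wl.py; python3 plan.py D 0.145 106 5
```

```text
wrist [ 0.518  -0.0415] [4.9063e+01 1.4035e+01 6.2664e+01 1.9280e+03 9.3000e-02]
wrist [ 0.6249 -0.0075] [4.93180e+01 1.41700e+01 1.52909e+02 2.77900e+03 9.30000e-02]
wrist [ 0.6599 -0.115 ] [5.08870e+01 1.48770e+01 1.07556e+02 2.35800e+03 9.30000e-02]
t 19.07 p [ 0.5215 -0.0434  0.149 ] az 59.5 tilt [ 0.01  -0.003] op 0.503 gf 0.0 q6 0.22 F [ 0.1 -0.2  0.5] T [-0.03 -0.03  0.01]
[1.7, 31.0, 1.1] [0.12, 0.02, -9.31]
[-3.3, 30.8, 1.1] [0.12, 0.02, -9.31]
[-8.3, 29.9, 1.0] [0.12, 0.02, -9.31]
[-13.0, 28.2, 0.9] [0.12, 0.02, -9.31]
[-17.4, 25.7, 0.9] [0.12, 0.02, -9.31]
```

apply_moves(moves=[{"jaw":0.5,"offset":[1.7,31,0],"rot":[0,0,-9.3]},{"jaw":0.5,"offset":[-3.3,31,0],"rot":[0,0,-9.3]},{"jaw":0.5,"offset":[-8.3,30,0],"rot":[0,0,-9.3]},{"jaw":0.5,"offset":[-13,28,0],"rot":[0,0,-9.3]},{"jaw":0.5,"offset":[-17.4,26,0],"rot":[0,0,-9.3]}])

```text
time_s: 19.7
eef_pos: [0.6565, -0.1142, 0.1426]
eef_rot: [-0.0, 0.6, 0.8, -0.0]
wrist_force: [-0.3, -0.9, -0.4]
opening: 0.501
grasp_force: 0.0
```

```bash
python3 wl.py; python3 plan.py D 0.063 106 1
```

```text
wrist [ 0.5184 -0.0428] [5.0561e+01 1.5034e+01 6.2439e+01 3.9410e+03 9.3000e-02]
wrist [ 0.5526 -0.1495] [4.99900e+01 1.47720e+01 1.52454e+02 2.61300e+03 9.20000e-02]
wrist [ 0.6253 -0.008 ] [4.99880e+01 1.46320e+01 1.52867e+02 3.16700e+03 9.30000e-02]
wrist [ 0.6595 -0.1146] [4.92830e+01 1.39580e+01 1.07082e+02 1.92700e+03 9.30000e-02]
top [ 0.6251 -0.0058] [4.97100e+01 1.36270e+01 1.55513e+02 1.91000e+02 9.40000e-02]
t 19.8 p [ 0.6576 -0.1154  0.1427] az 106.0 tilt [ 0.001 -0.001] op 0.504 gf 0.0 q6 -0.63 F [-0.6  0.1  0.1] T [-0.05 -0.01  0.03]
[0.2, 1.6, 79.7] [0.07, 0.06, 0.04]
```

apply_moves(moves=[{"jaw":0.5,"offset":[0,1.6,25],"rot":[0,0,-1]},{"jaw":0.5,"offset":[0,0,30],"rot":[0,0,0]},{"jaw":0.5,"offset":[0,0,18],"rot":[0,0,0]},{"jaw":0.5,"offset":[0,0,7],"rot":[0,0,0]},{"jaw":0,"offset":[0,0,0],"rot":[0,0,0]}])

```text
time_s: 20.42
eef_pos: [0.6572, -0.1133, 0.0633]
eef_rot: [-0.0, 0.595, 0.804, 0.0]
wrist_force: [0.7, -0.2, -0.2]
opening: 0.299
grasp_force: 0.0
```

apply_moves(moves=[{"jaw":0,"offset":[0,0,0],"rot":[0,0,0]},{"jaw":0,"offset":[0,0,0],"rot":[0,0,0]},{"jaw":0,"offset":[0,0,0],"rot":[0,0,0]},{"jaw":0,"offset":[0,0,0],"rot":[0,0,0]},{"jaw":0,"offset":[0,0,0],"rot":[0,0,0]}])

```text
time_s: 21.05
eef_pos: [0.6584, -0.1134, 0.0645]
eef_rot: [0.001, 0.595, 0.804, 0.001]
wrist_force: [4.4, 2.8, 3.7]
opening: 0.154
grasp_force: 62.5
```

apply_moves(moves=[{"jaw":0,"offset":[0,0,0],"rot":[0,0,10]},{"jaw":0,"offset":[0,0,0],"rot":[0,0,10]},{"jaw":0,"offset":[0,0,0],"rot":[0,0,10]},{"jaw":0,"offset":[0,0,0],"rot":[0,0,10]},{"jaw":0,"offset":[0,0,0],"rot":[0,0,4]}])

```text
time_s: 21.68
eef_pos: [0.6596, -0.1134, 0.0646]
eef_rot: [0.002, 0.854, 0.521, 0.002]
wrist_force: [9.3, 1.8, 1.0]
opening: 0.157
grasp_force: 62.0
```

apply_moves(moves=[{"jaw":0,"offset":[0,0,0],"rot":[0,0,2]},{"jaw":0,"offset":[0,0,0],"rot":[0,0,1.2]},{"jaw":0,"offset":[0,0,0],"rot":[0,0,0]},{"jaw":0,"offset":[0,0,0],"rot":[0,0,0]},{"jaw":0,"offset":[0,0,0],"rot":[0,0,0]}])

```text
time_s: 22.3
eef_pos: [0.6596, -0.1134, 0.0646]
eef_rot: [0.002, 0.866, 0.499, 0.002]
wrist_force: [8.6, 1.7, 0.8]
opening: 0.154
grasp_force: 67.3
```

```bash
python3 plan.py D 0.063 62.7 1
```

```text
t 22.3 p [ 0.6596 -0.1134  0.0646] az 59.9 tilt [ 0.005 -0.001] op 0.154 gf 67.3 q6 0.18 F [8.6 1.7 0.8] T [ 0.43 -1.5   1.3 ]
[-1.4, 0.3, 1.6] [0.31, -0.08, -2.79]
```

apply_moves(moves=[{"jaw":0.5,"offset":[0,0,0],"rot":[0,0,0]},{"jaw":0.5,"offset":[0,0,0],"rot":[0,0,0]},{"jaw":0.5,"offset":[0,0,0],"rot":[0,0,0]},{"jaw":0.5,"offset":[0,0,-30],"rot":[0,0,0]},{"jaw":0.5,"offset":[0,0,-50],"rot":[0,0,0]}])

```text
time_s: 22.92
eef_pos: [0.655, -0.1129, 0.1413]
eef_rot: [-0.002, 0.867, 0.498, -0.002]
wrist_force: [1.0, -0.3, 0.3]
opening: 0.5
grasp_force: 0.0
```

apply_moves(moves=[{"jaw":0.5,"offset":[-50,0,-20],"rot":[0,0,0]},{"jaw":0.5,"offset":[-50,0,-20],"rot":[0,0,0]},{"jaw":0.5,"offset":[0,0,0],"rot":[0,0,0]},{"jaw":0.5,"offset":[0,0,0],"rot":[0,0,0]},{"jaw":0.5,"offset":[0,0,0],"rot":[0,0,0]}])

```text
time_s: 23.55
eef_pos: [0.6067, -0.1984, 0.1822]
eef_rot: [-0.001, 0.867, 0.499, -0.0]
wrist_force: [-0.3, 0.2, -0.6]
opening: 0.5
grasp_force: 0.0
```

```bash
python3 wl.py; python3 plan.py D 0.145 60 1
```

```text
wrist [ 0.5187 -0.0428] [4.9849e+01 1.4589e+01 6.2223e+01 2.6400e+03 9.3000e-02]
wrist [ 0.5529 -0.1503] [4.89120e+01 1.42690e+01 1.53487e+02 1.58000e+03 9.30000e-02]
wrist [ 0.6598 -0.1156] [5.0146e+01 1.4047e+01 6.2698e+01 1.9540e+03 9.3000e-02]
top [ 0.517  -0.0414] [4.9384e+01 1.4271e+01 6.2573e+01 2.6400e+02 9.4000e-02]
top [ 0.5535 -0.1435] [4.85650e+01 4.66400e+00 1.55981e+02 7.00000e+01 9.30000e-02]
top [ 0.6247 -0.0067] [4.98500e+01 1.39270e+01 1.52487e+02 2.49000e+02 9.40000e-02]
top [ 0.6572 -0.1142] [5.0113e+01 1.4225e+01 6.1073e+01 2.5500e+02 9.4000e-02]
t 23.65 p [ 0.6069 -0.1985  0.1824] az 59.8 tilt [-0.001  0.001] op 0.502 gf 0.0 q6 0.02 F [ 0.1  0.1 -0.1] T [-0.03  0.05  0.  ]
[98.6, 3.3, 37.4] [-0.09, -0.0, -0.15]
```

All four bars stand on their stops, and the robot is clear of them.

```bash
python3 -c "
from bench import ctrl
print(ctrl.hand_in())"
```

```text
the job is handed in; nothing more can be done
None
```

The job is handed in: both loose knobs went to half-tight first, then all four were tightened crosswise onto their stops. Final camera readings put every bar within about 2 degrees of square, with the robot clear at about 24 s.

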